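# Hang the core pail on the weighing hook

### The arm

A 6-joint arm with a two-finger parallel gripper is mounted at the origin on the work surface. World frame = base frame: x ahead of the robot, y to its left, z up, the work surface at z = 0. Lengths are in m, angles in degrees, forces in N, time in s.
With the tool pointing down it reaches from about 0.4 to 0.825 m from the base axis. Payload 7 kg.
Tool frame: the origin (TCP) lies midway between the tips of the shut fingers; the grasp point (between the pads) lies 19 mm behind it; z points along the fingers, y is the line along which they close (so a half turn about z gives the same grasp; the last joint's range is limited). The gripper opens to 88 mm and grips with 3 to 60 N. Pads are 19 mm wide; open, the fingers measure 130 mm over their backs; the gripper's body (78 mm by 193 mm) begins 47 mm behind the grasp point.
Start: joints at [80.22, 20.546, 0.682, 0, -70.136, -16.507], TCP at [0.299, 0.605, 0.227] pointing down, gripper open.
Joint ranges: [-176.03, 176.03], [-82.01, 121.73], [-58.28, 71.71], [-173.87, 95.51], [-174.79, -0.11], [-173.66, 173.66]. Speed limits (degrees/s): [136.94, 136.94, 172.46, 180, 180, 180].

### API

Orientations are given as [roll, pitch, yaw] about the fixed x, y, z axes, in that order (R = Rz(yaw) Ry(pitch) Rx(roll)).
In Python, from plant import ctrl gives the robot as it stands. The module is installed in compiled form; this text tells all that it offers.
- The arm moves only by the tool send_rows, never from a script. Its argument "plan" is a list that holds one entry, the list of rows, each a list of 6 numbers: the shift along the tool's x, y, z in shares of 0.6 m (1.0 is 0.6 m), then the turn, a rotation vector about the tool's x, y, z in normalised numbers (1 is 2 pi rad). A call has 1 to 8 rows; each row is the pose to reach, as a shift and turn from the pose commanded when the call began, along the tool's axes at that moment; what a row does not reach only later rows make up. A row lasts 1/12 s, in which the tool goes at most 41.7 mm and 7.16 degrees, less where a joint would pass 70% of its speed; a pose out of reach is approached as far as the arm can. A call with a gripper value outside its range is refused whole. "fingers" is the opening, from 0 (shut) to 1 (fully open), set as the call begins (left out, the last holds). The fingers move at their own pace and stop on an object; the grip force is fixed at half the most. Time passes only in rows, so rows that repeat a pose let the fingers close. It gives the time, the measured TCP pose, the force, the opening and the grip force at its end, in the units of the state.
- ctrl.get_obs(): the state, without advancing time (a new reading comes with each control period).
- ctrl.snapshot(name): name is "side" or "top" or "wrist"; returns a dict with "img" (420x560x3 uint8, red, green, blue), "K" (3x3 intrinsics, pixels), "k1" (the pictures are not rectified: a ray, as slopes to the right and down, at radius r is drawn at 1 + k1 r^2 times it, then the intrinsics apply), "pose" (4x4, takes a point from camera to world coordinates). Camera axes: x right, y down, z forward; pixel columns grow to the right and rows downward; lengths in m; the calibration is good to about 2 mm. A picture is of the moment at which its call begins. There is no depth.
- ctrl.close_job(): hands the job in; it is judged then, once.
The state is a dict: "clock": time; "joint_pos": joint angles; "qvel": joint speeds; "tau": joint torques, N m; "tool_pos": TCP position; "orientation": TCP orientation; "force": force on the tool from outside, world axes, zero at the start; "moment": the same for the moment, N m; "opening": finger opening in m; "gripper_force": force on a finger pad.
Only numpy, scipy, OpenCV 4.12 (cv2) and the standard library are available. Lean on these libraries where they do the work, as an engineer would, in place of code of your own. Each camera call takes 0.05 s, during which the arm holds its last target. There are 200 camera calls.

### The job

A cut asphalt core lies in the steel pail and is to be weighed: swing the pail's bail upright while the pail stands on the table, then lift the pail by the bail and hang it on the red hook of the weighing stand, past the spring catch, so that it hangs free with the catch shut above the bail. The load cell behind the hook is rated for 12 N, so push through the catch and let the weight onto the hook gently, and let go only when the hook carries the pail. Keep the core in the pail and leave everything else on the table where it is.

Things in the scene. Friction and masses are not known exactly. Their poses are not given: they have to be found in the camera images.
- pail: Round stainless pail, loose, 65 mm high, 100 mm across at the bottom, 116 at the rim, 0.25 kg. Origin: centre of its underside; z up. Ears at its own y = +-60 carry the bail's pivots 57 mm above the underside (pivot axis along the pail's y). At the start the bail lies flat towards the pail's +x. With bail and core it weighs 5.9 to 7.4 N.
- bail (a joint): Angle of the bail on the pail: 0 = lying flat (level, on stops) towards the pail's +x, pi/2 = upright, pi = flat on the other side. It turns easily, with a little friction, and falls back if let go.
- bail_top (a point): Middle of the bail's crossbar, on the bar's axis. The bail is 8 mm round bar: two arms 67 mm either side of the middle, and a crossbar along the pail's y, straight from 14 to 50 mm either side, 115 mm from the pivot axis. In the middle a kink goes out 6 mm farther (121 mm) and rides on the hook. Axes: x outward from the pivot (up when upright), y along the crossbar.
- bail_grip_a (a point): On the axis of the crossbar's straight part, 33 mm to the +y side of bail_top. Take the bar here or at bail_grip_b, so that the middle stays free for the hook (10 mm thick). Held here a firm grip (70 N) keeps the hanging pail from tilting; a light one (20 N) lets the bar turn between the fingers while the bail is raised.
- bail_grip_b (a point): The same 33 mm to the -y side of bail_top. Axes as bail_top.
- core: The core in the pail: dark speckled cylinder, 72 mm across, 38 mm high, 0.29 to 0.43 kg. Origin: centre of its underside.
- stand: Weighing stand, fixed: grey base plate 10 mm thick (its own x -70 to +145 mm, 150 mm wide), steel post 22 mm thick, 310 high at x = +125; clamped to it a black carriage with load cell, from which a red hook of 10 mm round bar reaches to the stand's -x. Origin: on the table straight below the middle of the hook's throat; z up. The hook lies in the x-z plane.
- throat_line (a point): Point of the stand 230 mm straight above its origin, the highest place the hook's seat (bottom of the throat) can have. The carriage is set by hand: the seat is 200 to 230 mm above the table, NOT measured. A seated bar's axis is 4 mm above the seat. The hook is sprung: it sinks 0.25 mm per N, about 1.7 mm under the pail. Axes as the stand.
- post_top (a point): Top of the post, 310 mm up. The hook must pass between the bail's arms, so the bail comes over the tip from the front. Hook shape in the stand's x and above the seat: throat open upward, 24 mm wide (x -12 to +12); tip at x -12 to -28, up to 51 mm; back at x +12 to +38, up to 49 mm, then sloping down to the load cell at x +75.
- catch (a joint): Spring catch: a flap across the mouth of the throat, pivoted at the stand's x = +12, 36 mm above the seat, reaching to the tip. 0 = shut; grows up to 1.4 rad as a bar from above pushes it down into the throat, which takes 2 to 5 N. It snaps shut once the bar is through, about 10 mm before the bar meets the seat.
- core_a: Bystander: loose asphalt core like the other (72 across, 36 high), on the right of the table.
- core_b: Bystander: loose asphalt core (72 across, 40 high), on the right of the table.
- core_c: Bystander: loose asphalt core (72 across, 34 high), on the right of the table.
- mould: Bystander: dark steel mould ring, 84 outside, 70 high, on the left of the table.
- brush: Bystander: hand brush lying on the left of the table.
- caliper: Bystander: steel slide caliper, 210 long, lying at the back of the table.
- dipper: Bystander: blue plastic dipper, cup 80 across and 50 high with a handle 95 long, at the back of the table.
There are look-alikes about, which are no part of the job. What is shaped like the pail but orange is not meant.

How it is judged:
By the outcome, as a careful person would: the job done as asked, in the order asked, and still so for the second after the job is handed in, with the robot touching nothing.
It also fails if it takes over 72 s, if anything falls off the work surface, if the arm or the gripper's body presses on something with over 40 N, if the wrist force passes 120 N, or if a joint passes its speed limit or range.

## Working session

There is one attempt and no reset: what is moved stays moved. The work goes in short steps, Python scripts to look and compute and a tool call to move; the robot and the scene stay as the last step left them, time stands still between calls to the robot, and variables do not carry over. Pictures are saved under pics/ and viewed, at most 10 in all, crops included, and the job is handed in when it is done.

Besides the shell and the picture viewer there is one more tool, called after "Call:" as name([rows], argument=value, ...), one row to a line, values as JSON. send_rows: Moves the arm, as the interface text tells. Its arguments: {"type":"object","properties":{"plan":{"type":"array","items":{"type":"array","items":{"type":"array","items":{"type":"number"}}}},"fingers":{"type":"number"}},"required":["plan"]}

```bash
mkdir -p pics; python3 - <<'E'
from plant import ctrl
import cv2,numpy as np
print(ctrl.get_obs())
ims=[]
for n in("side","top"):
    s=ctrl.snapshot(n); print(n,s["K"].tolist(),s["k1"],np.round(s["pose"],4).tolist())
    np.savez(f"pics/{n}0.npz",**s); cv2.imwrite(f"pics/{n}0.png",s["img"][:,:,::-1])
E
```

```text
{'clock': 0.0, 'joint_pos': array([ 8.02202239e+01,  2.05914182e+01,  6.34099995e-01, -2.23056768e-02,
       -7.01333575e+01, -1.65073030e+01]), 'qvel': array([-0.0200724 , -0.01142285,  0.00724053, -0.05985854,  0.01294804,
       -0.02185868]), 'tau': array([ 1.68687733e-03, -5.82721066e+01,  2.93046981e+01,  6.99675232e+00,
        7.06955689e-03, -1.59748488e-04]), 'tool_pos': array([0.29872915, 0.60476519, 0.22561846]), 'orientation': array([ 1.79907103e+02, -5.66276584e-03, -2.62946713e+01]), 'force': array([-0.12584848,  0.7853552 , -0.20835114]), 'moment': array([ 0.0135831 , -0.0205706 ,  0.00047073]), 'gripper_force': 0.0, 'opening': 0.08785321694023086}
side [[533.3273032830202, 0.0, 274.83964011622083], [0.0, 533.3273032830202, 214.66333063030302], [0.0, 0.0, 1.0]] -0.0015721273916806074 [[0.933, -0.2388, 0.2694, 0.0407], [-0.36, -0.6232, 0.6943, -1.3178], [0.0021, -0.7447, -0.6674, 1.4183], [0.0, 0.0, 0.0, 1.0]]
top [[471.7032635162508, 0.0, 286.5616537484304], [0.0, 471.7032635162508, 210.58599606690086], [0.0, 0.0, 1.0]] -0.08740073675159825 [[-0.0181, -0.9824, 0.1857, 0.241], [-0.9998, 0.0184, 0.0003, -0.0204], [-0.0037, -0.1856, -0.9826, 1.7231], [0.0, 0.0, 0.0, 1.0]]
```

View pics/side0.png

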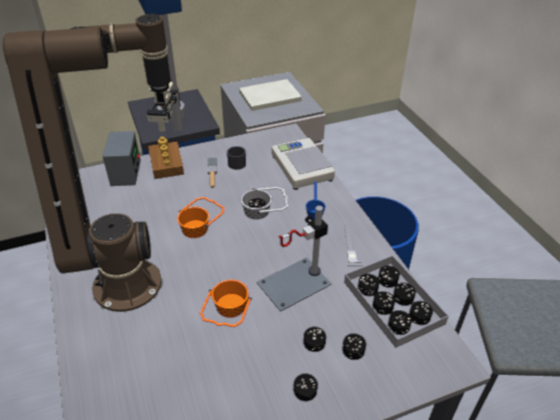

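View pics/top0.png

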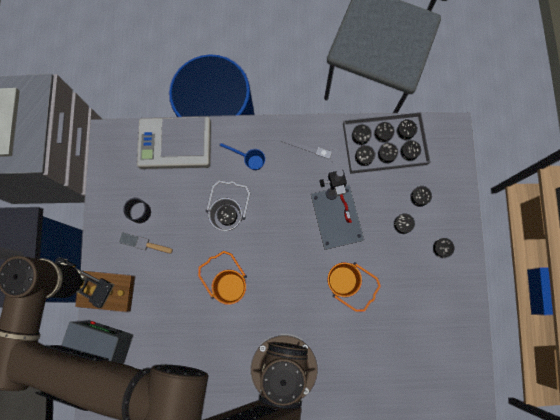

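The side view shows the steel pail at (257,204), with its bail to the right. The stand's red hook is at (290,238) and its post at (317,240). In the top view the pail is at (227,214), its bail points up in the picture to (232,184), the stand plate is at (338,215), and the red hook runs from (340,190) to (348,217).

Candidates in the top view: steel pail (227,214), orange pails (229,287) and (344,280). Only the first is stainless and holds a dark core. I'll confirm it in an enlarged crop.

```bash
cat > h.py <<'E'
import numpy as np,cv2
def load(f): return dict(np.load(f))
def dist(s): return np.array([float(s["k1"]),0,0,0,0])
def ray(s,uv):
    p=cv2.undistortPoints(np.array(uv,float).reshape(-1,1,2),s["K"],dist(s)).reshape(-1,2)
    d=np.c_[p,np.ones(len(p))]@s["pose"][:3,:3].T
    return s["pose"][:3,3],d
def onz(s,uv,z):
    o,d=ray(s,uv); return o+d*((z-o[2])/d[:,2])[:,None]
def proj(s,P):
    R=s["pose"][:3,:3].T; t=-R@s["pose"][:3,3]
    return cv2.projectPoints(np.array(P,float).reshape(-1,1,3),cv2.Rodrigues(R)[0],t,s["K"],dist(s))[0].reshape(-1,2)
def tri(s1,u1,s2,u2):
    (a,d),(b,e)=ray(s1,u1),ray(s2,u2); d=d[0];e=e[0]
    k=np.linalg.lstsq(np.c_[d,-e],b-a,rcond=None)[0]
    p,q=a+k[0]*d,b+k[1]*e; return (p+q)/2,np.linalg.norm(p-q)
E
python3 - <<'E'
from h import *
t=load("pics/top0.npz");s=load("pics/side0.npz")
def crop(s,x,y,w,h,k): 
    c=cv2.resize(s["img"][y:y+h,x:x+w,::-1],None,fx=k,fy=k,interpolation=cv2.INTER_CUBIC)
    for i in range(0,w,10): cv2.line(c,(i*k,0),(i*k,6 if i%50 else 14),(0,255,0),1)
    for i in range(0,h,10): cv2.line(c,(0,i*k),(6 if i%50 else 14,i*k),(0,255,0),1)
    return c
a=np.hstack([crop(t,195,170,80,60,5),crop(t,305,165,80,60,5)])
b=np.hstack([crop(s,230,170,80,60,5),crop(s,265,195,80,60,5)])
cv2.imwrite("pics/c1.png",np.vstack([a,b]))
E
```

```text
(no output)
```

View pics/c1.png

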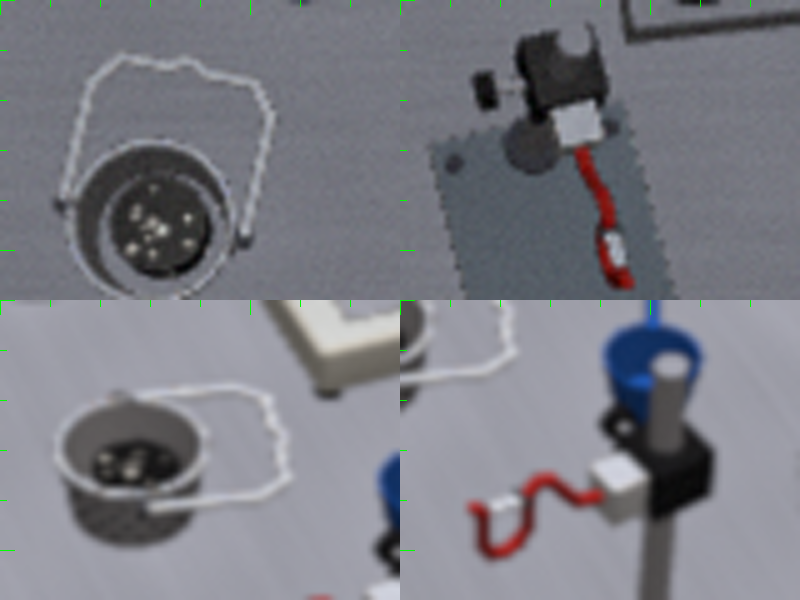

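The crop confirms the steel pail with the core inside. In the top view its ears are at (207,211) and (244,218), and the bail corners are at (219,181) and (246,186). In the side view the hook bottom is at (285,246), the tip top at (280,236) and the back top at (294,231).

```bash
python3 - <<'E'
from h import *
np.set_printoptions(precision=4,suppress=True)
t=load("pics/top0.npz");s=load("pics/side0.npz")
# pail
e=onz(t,[(207.4,211),(243.8,218)],.057);print("ears",e,np.linalg.norm(e[0]-e[1]),e.mean(0))
c=onz(t,[(219.4,181.5),(246,186.4)],.057);print("corners",c,c.mean(0))
d=c.mean(0)-e.mean(0);print("len",np.linalg.norm(d),"yaw",np.degrees(np.arctan2(d[1],d[0])))
es=onz(s,[(230+122/5,170+97/5),(230+152/5,170+207/5)],.057);print("side ears",es,es.mean(0))
# plate
for n,v,box in(("top",t,(300,180,375,255)),("side",s,(250,250,335,312))):
    x0,y0,x1,y1=box; im=v["img"][y0:y1,x0:x1].astype(int)
    m=((im[...,2]-im[...,0]>9)&(im.sum(2)<390)).astype(np.uint8)
    m=cv2.morphologyEx(m,cv2.MORPH_CLOSE,np.ones((3,3)));
    k,l,st,_=cv2.connectedComponentsWithStats(m); i=1+st[1:,4].argmax()
    pts=np.argwhere(l==i)[:,::-1]+[x0,y0]
    w=onz(v,pts,.010)[:,:2].astype(np.float32)
    r=cv2.minAreaRect(w);print(n,st[i],r,"\n",cv2.boxPoints(r))
# hook & post
tip=tri(t,(305+623/5-80,165+282/5),s,(265+(475-400)/5,195+(507-300)/5));print("tip",tip)
print("post top tri",onz(s,[(265+270/5,195+60/5)],.310),onz(t,[(340,173)],.310))
# red pixels
for n,v,b in(("top",t,(320,165,370,230)),("side",s,(270,220,310,255))):
    x0,y0,x1,y1=b;im=v["img"][y0:y1,x0:x1].astype(int)
    p=np.argwhere((im[...,0]>1.8*im[...,1])&(im[...,0]>90))[:,::-1]+[x0,y0]
    print(n,len(p),p.min(0),p.max(0),p[p[:,1].argmax()],p[p[:,1].argmin()])
E
```

```text
ears [[0.5596 0.2654 0.057 ]
 [0.5316 0.1339 0.057 ]] 0.13443874090082733 [0.5456 0.1997 0.057 ]
corners [[0.6683 0.223  0.057 ]
 [0.6479 0.1258 0.057 ]] [0.6581 0.1744 0.057 ]
len 0.11534003297569212 yaw -12.661023722353013
side ears [[0.568  0.2706 0.057 ]
 [0.5449 0.1359 0.057 ]] [0.5565 0.2032 0.057 ]
top [   0    0   75   75 5143] ((0.5391767024993896, -0.20796900987625122), (0.2786373198032379, 0.2777886688709259), 88.84486389160156) 
 [[ 0.3975 -0.3445]
 [ 0.6752 -0.3501]
 [ 0.6809 -0.0715]
 [ 0.4031 -0.0659]]
side [   7    8   74   52 1889] ((0.543700098991394, -0.20518942177295685), (0.2141503095626831, 0.14826750755310059), 12.102890014648438) 
 [[ 0.4235 -0.1552]
 [ 0.4545 -0.3001]
 [ 0.6639 -0.2552]
 [ 0.6329 -0.1103]]
tip (array([ 0.4814, -0.2177,  0.265 ]), np.float64(0.006419200629154265))
post top tri [[ 0.6316 -0.1809  0.31  ]] [[ 0.6234 -0.1878  0.31  ]]
top 65 [340 194] [351 222] [350 222] [341 194]
side 67 [279 230] [305 245] [282 245] [292 230]
```

```bash
cat >> h.py <<'E'
from scipy.spatial.transform import Rotation as Ro
import os
def pose(p,rpy):
    T=np.eye(4);T[:3,:3]=Ro.from_euler("xyz",rpy,degrees=True).as_matrix();T[:3,3]=p;return T
def cmd(): return np.load("cmd.npy")
def row(T,C=None):   # row to reach T from commanded pose
    D=np.linalg.inv(cmd() if C is None else C)@T
    return np.round(np.r_[D[:3,3]*100,Ro.from_matrix(D[:3,:3]).as_rotvec(degrees=True)],2)
def sent(r):         # note that row r was sent
    D=np.eye(4);D[:3,3]=np.array(r[:3])/100;D[:3,:3]=Ro.from_rotvec(r[3:],degrees=True).as_matrix()
    np.save("cmd.npy",cmd()@D)
def tool(grasp,yaw,tilt=0):  # TCP pose with grasp point there, tool down, leaning by tilt about tool y
    T=np.eye(4);T[:3,:3]=(Ro.from_euler("xyz",[180,0,yaw],degrees=True)*Ro.from_rotvec([0,tilt,0],degrees=True)).as_matrix()
    T[:3,3]=np.array(grasp)+T[:3,2]*.019;return T
E
python3 - <<'E'
from h import *
np.save("cmd.npy",pose([.299,.605,.227],[180,0,-26.3]))
print(row(pose([.60,.16,.25],[180,0,-102.7])))
# top-view plate
t=load("pics/top0.npz")
im=t["img"][180:255,300:375].astype(int)
for p in((330,235),(305,235),(350,240),(370,230)): print(p,t["img"][p[1],p[0]])
E
```

```text
[46.7  26.56 -2.3  -0.   -0.   76.4 ]
(330, 235) [ 83  94 102]
(305, 235) [115 118 128]
(350, 240) [ 88  94 104]
(370, 230) [113 115 125]
```

Careful with the scale: shifts go in shares of 0.6 m and turns go in shares of 2 pi rad. That gives: 46.7 cm / 60 = 0.7783, -2.3 cm / 60 = -0.0383, 76.4 degrees / 360 = 0.2122.

Call:
send_rows([
  [[0.7783,0.4433,-0.0383,0,0,0.2122],[0.7783,0.4433,-0.0383,0,0,0.2122],[0.7783,0.4433,-0.0383,0,0,0.2122],[0.7783,0.4433,-0.0383,0,0,0.2122],[0.7783,0.4433,-0.0383,0,0,0.2122],[0.7783,0.4433,-0.0383,0,0,0.2122],[0.7783,0.4433,-0.0383,0,0,0.2122],[0.7783,0.4433,-0.0383,0,0,0.2122]],
], fingers=0.3)

```text
clock: 0.77
tool_pos: [0.4859, 0.3273, 0.2408]
orientation: [180.0, -0.0, -83.9]
force: [0.7, 0.6, -0.6]
opening: 0.0404
gripper_force: 0.0
```

```bash
cat >> h.py <<'E'
from plant import ctrl
def cmd():
    o=ctrl.get_obs(); return pose(o["tool_pos"],o["orientation"])
E
python3 - <<'E'
from h import *
print(row(pose([.60,.16,.25],[180,0,-102.7])))
t=load("pics/top0.npz")
x0,y0=305,180
im=t["img"][y0:255,x0:372].astype(int).sum(2)
m=((im<310)).astype(np.uint8)
m=cv2.morphologyEx(m,cv2.MORPH_OPEN,np.ones((3,3)))
k,l,st,_=cv2.connectedComponentsWithStats(m);i=1+st[1:,4].argmax()
p=np.argwhere(l==i)[:,::-1]+[x0,y0]
p=p[p[:,1]>198]
w=onz(t,p,.01)[:,:2].astype(np.float32)
r=cv2.minAreaRect(w);print(st[i],r,cv2.boxPoints(r))
E
```

```text
[ 1.784e+01 -9.570e+00 -9.200e-01  2.000e-02 -1.000e-02  1.878e+01]
[   6    0   52   70 2385] ((0.5274712443351746, -0.20736266672611237), (0.1936458796262741, 0.15225262939929962), 12.178166389465332) [[ 0.41676813 -0.1533745 ]
 [ 0.44888622 -0.30220088]
 [ 0.63817436 -0.26135084]
 [ 0.6060563  -0.11252445]]
```

To row units: 17.8 cm / 60 = 0.2967, -9.6 cm / 60 = -0.16, 18.8 degrees / 360 = 0.0522.

Call:
send_rows([
  [[0.2967,-0.16,-0.015,0,0,0.0522],[0.2967,-0.16,-0.015,0,0,0.0522],[0.2967,-0.16,-0.015,0,0,0.0522],[0.2967,-0.16,-0.015,0,0,0.0522],[0.2967,-0.16,-0.015,0,0,0.0522],[0.2967,-0.16,-0.015,0,0,0.0522],[0.2967,-0.16,-0.015,0,0,0.0522],[0.2967,-0.16,-0.015,0,0,0.0522]],
])

```text
clock: 1.43
tool_pos: [0.6005, 0.1628, 0.2493]
orientation: [180.0, -0.0, -102.4]
force: [-0.1, 0.1, -0.0]
opening: 0.0265
gripper_force: 0.0
```

```bash
python3 - <<'E'
from h import *
s=ctrl.snapshot("wrist");np.savez("pics/w1.npz",**s)
im=cv2.cvtColor(s["img"],cv2.COLOR_RGB2BGR);cv2.imwrite("pics/w1.png",im)
print(ctrl.get_obs()["tool_pos"],ctrl.get_obs()["joint_pos"],np.round(s["pose"],3))
E
```

```text
[0.60022115 0.16341593 0.24941026] [ 3.31778679e+01  1.48684826e+01 -4.36911268e+00 -1.76799989e-02
 -7.08027560e+01 -4.55479106e+01] [[-0.977  0.205  0.061  0.583]
 [ 0.214  0.935  0.283  0.086]
 [ 0.001  0.289 -0.957  0.407]
 [ 0.     0.     0.     1.   ]]
```

View pics/w1.png

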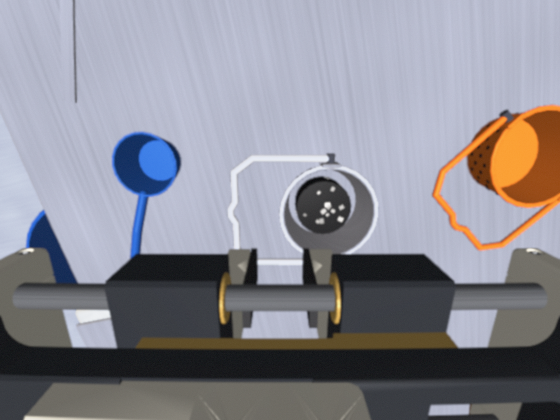

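The wrist view shows the bail from above. Its crossbar is at column ~236 (rows 180–245), the kink at (231,212), the arms at rows 158 and 262, and the far ear at (332,158).

```bash
python3 - <<'E'
from h import *
np.set_printoptions(precision=4,suppress=True)
s=load("pics/w1.npz");im=s["img"].astype(int)
br=im.sum(2)
def prof_x(r,a,b): 
    v=br[r,a:b]-np.median(br[r,a:b]);w=np.clip(v-40,0,None);return (w*np.arange(a,b)).sum()/w.sum()
def prof_y(c,a,b):
    v=br[a:b,c]-np.median(br[a:b,c]);w=np.clip(v-40,0,None);return (w*np.arange(a,b)).sum()/w.sum()
B=[(prof_x(r,222,250),r) for r in(183,188,193,231,236,241)]
A=[(c,prof_y(c,148,170)) for c in(262,280,300)]
L=[(c,prof_y(c,254,270)) for c in(262,280,297)]
k=[(prof_x(r,222,250),r) for r in(208,210,212,214)]
print(B,A,L,k)
b=onz(s,B,.057);a=onz(s,A,.057);l=onz(s,L,.057);print(b);print(a);print(l);print(onz(s,k,.057))
print("ear",onz(s,[(332,158)],.057))
u=b[0]-b[-1];print("bar dir yaw",np.degrees(np.arctan2(u[1],u[0])))
for q in(a,l): d=q[0]-q[-1];print("arm yaw",np.degrees(np.arctan2(d[1],d[0])))
E
```

```text
[(np.float64(233.4517937219731), 183), (np.float64(233.70410628019323), 188), (np.float64(234.02503128911138), 193), (np.float64(235.65801886792454), 231), (np.float64(235.91968911917098), 236), (np.float64(236.02981366459628), 241)] [(262, np.float64(157.97084548104957)), (280, np.float64(157.9959128065395)), (300, np.float64(158.17548746518105))] [(262, np.float64(261.8912466843501)), (280, np.float64(262.1671270718232)), (297, np.float64(262.1197007481297))] [(np.float64(230.68814968814968), 208), (np.float64(230.0149625935162), 210), (np.float64(230.01310615989516), 212), (np.float64(230.06305170239597), 214)]
[[0.6513 0.1403 0.057 ]
 [0.6526 0.1463 0.057 ]
 [0.6538 0.1524 0.057 ]
 [0.6645 0.2006 0.057 ]
 [0.6659 0.2073 0.057 ]
 [0.6675 0.2139 0.057 ]]
[[0.6106 0.1186 0.057 ]
 [0.5899 0.1231 0.057 ]
 [0.5669 0.1284 0.057 ]]
[[0.6418 0.2498 0.057 ]
 [0.6188 0.2552 0.057 ]
 [0.597  0.26   0.057 ]]
[[0.6627 0.1699 0.057 ]
 [0.6642 0.1723 0.057 ]
 [0.6649 0.1748 0.057 ]
 [0.6655 0.1773 0.057 ]]
ear [[0.5299 0.1362 0.057 ]]
bar dir yaw -102.44781647715381
arm yaw -12.668909277763252
arm yaw -12.797312181466365
```

```bash
python3 - <<'E'
from h import *
C=cmd();A=tool([.652,.1447,.127],-102.6,-22);B=tool([.652,.1447,.057],-102.6,-22)
print(row(A),row(B,A))
E
```

```text
[  0.    -5.47  14.     0.08 -22.02   0.21] [ 2.62  0.    6.49  0.    0.   -0.  ]
```

To row units: 14 cm / 60 = 0.2333, -5.5 cm / 60 = -0.0917, -22 degrees / 360 = -0.0611.

Call:
send_rows([
  [[0,-0.0917,0.2333,0,-0.0611,0.0006],[0,-0.0917,0.2333,0,-0.0611,0.0006],[0,-0.0917,0.2333,0,-0.0611,0.0006],[0,-0.0917,0.2333,0,-0.0611,0.0006],[0,-0.0917,0.2333,0,-0.0611,0.0006],[0,-0.0917,0.2333,0,-0.0611,0.0006]],
])

```text
clock: 1.98
tool_pos: [0.6536, 0.1512, 0.1081]
orientation: [179.8, 21.9, -102.7]
force: [0.6, 0.8, 1.0]
opening: 0.0262
gripper_force: 0.0
```

```bash
python3 - <<'E'
from h import *
print(row(tool([.652,.1447,.057],-102.6,-22)),ctrl.get_obs()["joint_pos"])
E
```

```text
[ 2.52 -0.01  6.4   0.21 -0.14 -0.08] [ 17.51013703  22.76820997  -6.39068268 -24.19367546 -52.22563196
 -16.62584636]
```

To row units: 6.4 cm / 60 = 0.1067, 4.3 cm / 60 = 0.0717.

Call:
send_rows([
  [[0.0133,0,0.035,0,0,0],[0.0283,0,0.0717,0,0,0],[0.0417,0,0.1067,0,0,0],[0.0417,0,0.1067,0,0,0],[0.0417,0,0.1067,0,0,0]],
])

```text
clock: 2.4
tool_pos: [0.6543, 0.1538, 0.0424]
orientation: [180.0, 22.0, -102.4]
force: [0.6, -0.4, 0.9]
opening: 0.0264
gripper_force: 0.0
```

```bash
python3 - <<'E'
from h import *
print(row(tool([.652,.1447,.057],-102.6,-22)),ctrl.get_obs()["force"])
s=ctrl.snapshot("wrist");np.savez("pics/w2.npz",**s)
a=cv2.cvtColor(s["img"],cv2.COLOR_RGB2BGR)
s=ctrl.snapshot("side");np.savez("pics/s2.npz",**s)
b=cv2.resize(s["img"][150:240,210:310,::-1],None,fx=4,fy=4)
cv2.imwrite("pics/c2.png",np.hstack([a[150:420,80:480][:, :],cv2.resize(b,(400,360))[40:310]]))
E
```

```text
[ 0.32  0.03  0.19  0.09 -0.04  0.18] [ 0.60434139 -0.4139705   0.85659498]
```

View pics/c2.png

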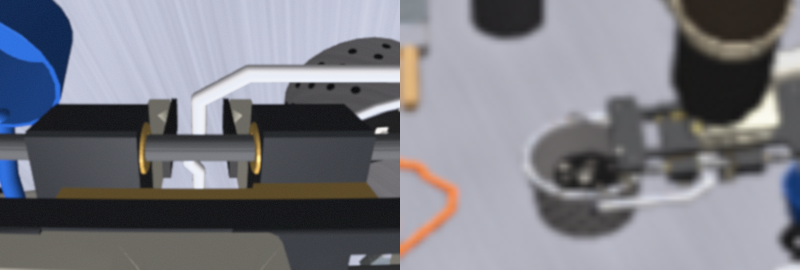

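The bar runs centrally between the fingers (wrist crop, column ~200). Next I'll close on it.

To row units: 0.3 cm / 60 = 0.005, 0.2 cm / 60 = 0.0033.

Call:
send_rows([
  [[0.005,0,0.0033,0,0,0],[0.005,0,0.0033,0,0,0],[0.005,0,0.0033,0,0,0],[0.005,0,0.0033,0,0,0]],
])

```text
clock: 2.83
tool_pos: [0.6544, 0.15, 0.0389]
orientation: [-180.0, 22.0, -102.6]
force: [-0.7, 0.2, -0.9]
opening: 0.026
gripper_force: 0.0
```

Call:
send_rows([
  [[0,0,0,0,0,0],[0,0,0,0,0,0],[0,0,0,0,0,0],[0,0,0,0,0,0],[0,0,0,0,0,0],[0,0,0,0,0,0]],
], fingers=0)

```text
clock: 3.33
tool_pos: [0.6541, 0.15, 0.0381]
orientation: [180.0, 22.0, -102.6]
force: [-0.2, -0.4, -0.0]
opening: 0.0068
gripper_force: 30.0
```

```bash
python3 - <<'E'
from h import *
u=np.array([.9759,-.2181,0]);o=ctrl.get_obs();C=cmd();print(o["force"],o["opening"],o["gripper_force"])
g=C[:3,3]-C[:3,2]*.019;print("grasp",g)
piv=g-.115*u; piv[2]=.057
for th in np.arange(7.5,91,7.5):
    a=np.radians(th);T=C.copy();d=.115*np.array([np.cos(a)-1,0,np.sin(a)]);T[:3,3]=C[:3,3]+u*d[0]+[0,0,d[2]];print(th,row(T,C)[:3])
E
```

```text
[-0.20752873 -0.35356464 -0.01188085] 0.006833968791079376 30.000139474868774
grasp [0.65259226 0.14308313 0.05572944]
7.5 [-0.56  0.1  -1.39]
15.0 [-1.11  0.39 -2.76]
22.5 [-1.65  0.88 -4.08]
30.0 [-2.15  1.54 -5.33]
37.5 [-2.62  2.38 -6.49]
45.0 [-3.05  3.37 -7.54]
52.5 [-3.42  4.51 -8.46]
60.0 [-3.73  5.76 -9.23]
67.5 [-3.98  7.11 -9.85]
75.0 [ -4.16   8.53 -10.29]
82.5 [ -4.27  10.01 -10.56]
90.0 [ -4.31  11.51 -10.65]
```

To row units: -5.35 cm / 60 = -0.0892, 0.05 cm / 60 = 0.0008.

Call:
send_rows([
  [[-0.005,0.0008,-0.0117,0,0,0],[-0.0093,0.0017,-0.0233,0,0,0],[-0.014,0.0037,-0.035,0,0,0],[-0.0183,0.0067,-0.0458,0,0,0],[-0.0233,0.01,-0.0567,0,0,0],[-0.0275,0.015,-0.0683,0,0,0],[-0.0317,0.02,-0.0783,0,0,0],[-0.0358,0.0258,-0.0892,0,0,0]],
])

```text
clock: 4.0
tool_pos: [0.639, 0.1535, 0.0969]
orientation: [-180.0, 22.0, -102.6]
force: [0.3, 0.2, -1.6]
opening: 0.0069
gripper_force: 30.0
```

```bash
python3 - <<'E'
from h import *
o=ctrl.get_obs();print(o["force"],o["moment"],o["opening"])
C=cmd();u=np.array([.9759,-.2181,0]);piv=np.array([.65259,.14308,.057])-.115*u
for th in np.arange(37.5,91,7.5):
    a=np.radians(th);T=tool(piv+.115*np.cos(a)*u+[0,0,.115*np.sin(a)],-102.6,-22);print(th,row(T,C)[:3])
t=load("pics/w1.npz")
s=ctrl.snapshot("top");np.savez("pics/t3.npz",**s)
b=ctrl.snapshot("side")["img"];im=np.hstack([cv2.resize(v[y:y+90,x:x+100,::-1],(400,360)) for v,x,y in((s["img"],180,160),(b,210,150))])
cv2.imwrite("pics/c3.png",im)
E
```

```text
[ 0.29830125  0.15982894 -1.6072757 ] [-1.20285652 -0.08341378 -0.07358864] 0.006945429044037002
37.5 [-0.46  0.82 -1.17]
45.0 [-0.88  1.82 -2.21]
52.5 [-1.26  2.95 -3.13]
60.0 [-1.57  4.2  -3.91]
67.5 [-1.82  5.55 -4.53]
75.0 [-2.    6.97 -4.97]
82.5 [-2.11  8.45 -5.25]
90.0 [-2.15  9.95 -5.34]
```

View pics/c3.png

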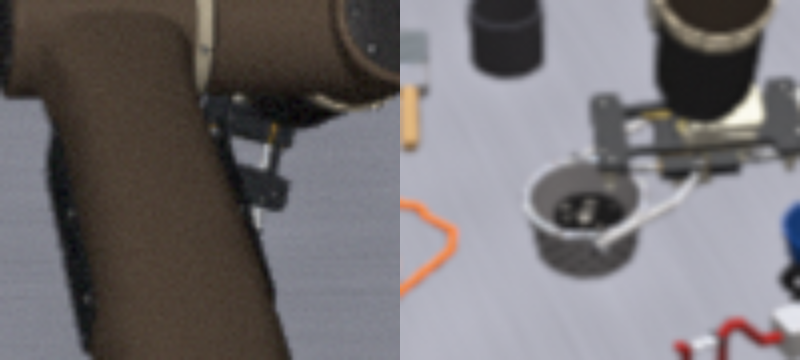

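The side view (right half) shows the bail rising at about 30° with the pail still standing. I'll continue the swing.

To row units: 4.2 cm / 60 = 0.07, 2.95 cm / 60 = 0.0492.

Call:
send_rows([
  [[-0.0038,0.0067,-0.01,0,0,0],[-0.0077,0.0137,-0.02,0,0,0],[-0.0113,0.0217,-0.0283,0,0,0],[-0.0147,0.0303,-0.0367,0,0,0],[-0.0178,0.04,-0.045,0,0,0],[-0.021,0.0492,-0.0525,0,0,0],[-0.0237,0.06,-0.0592,0,0,0],[-0.0262,0.07,-0.065,0,0,0]],
])

```text
clock: 4.77
tool_pos: [0.5988, 0.1623, 0.1398]
orientation: [-179.8, 22.0, -102.5]
force: [2.8, -3.0, 3.6]
opening: 0.007
gripper_force: 30.0
```

```bash
python3 - <<'E'
from h import *
o=ctrl.get_obs();print(o["force"],o["moment"],o["opening"])
C=cmd();u=np.array([.9759,-.2181,0]);piv=np.array([.65259,.14308,.057])-.115*u
for th in np.arange(65,91,5):
    a=np.radians(th);T=tool(piv+.115*np.cos(a)*u+[0,0,.115*np.sin(a)],-102.6,-22);print(th,row(T,C)[:3])
E
```

```text
[ 2.79368044 -3.0110368   3.63766182] [-1.86447409 -1.30479299 -0.6316006 ] 0.006954114966038776
65 [-0.16  0.97 -0.35]
70 [-0.3   1.9  -0.71]
75 [-0.42  2.86 -0.99]
80 [-0.5   3.83 -1.2 ]
85 [-0.55  4.83 -1.32]
90 [-0.57  5.83 -1.36]
```

To row units: 5.8 cm / 60 = 0.0967, 1.9 cm / 60 = 0.0317.

Call:
send_rows([
  [[-0.0033,0.0167,-0.0083,0,0,0],[-0.005,0.0317,-0.0142,0,0,0],[-0.0067,0.04,-0.0167,0,0,0],[-0.0075,0.0483,-0.0192,0,0,0],[-0.0087,0.0633,-0.0225,0,0,0],[-0.0092,0.08,-0.0242,0,0,0],[-0.0095,0.0967,-0.025,0,0,0],[-0.0095,0.0967,-0.025,0,0,0]],
])

```text
clock: 5.43
tool_pos: [0.5392, 0.1755, 0.1543]
orientation: [179.9, 22.1, -102.6]
force: [0.6, 1.3, 4.6]
opening: 0.0069
gripper_force: 30.0
```

```bash
python3 - <<'E'
from h import *
o=ctrl.get_obs();print(o["force"],o["moment"],o["opening"],o["tool_pos"])
s=ctrl.snapshot("wrist");np.savez("pics/w4.npz",**s);v=ctrl.snapshot("side");np.savez("pics/s4.npz",**v)
cv2.imwrite("pics/c4.png",np.hstack([cv2.resize(s["img"][:,:,::-1],(400,300)),cv2.resize(v["img"][150:240,190:310,::-1],(400,300),interpolation=cv2.INTER_CUBIC)]))
E
```

```text
[0.63663796 1.33189633 4.56255171] [-0.24991691 -0.19747233 -0.14642421] 0.006857725706113675 [0.53915851 0.17550184 0.1543046 ]
```

View pics/c4.png

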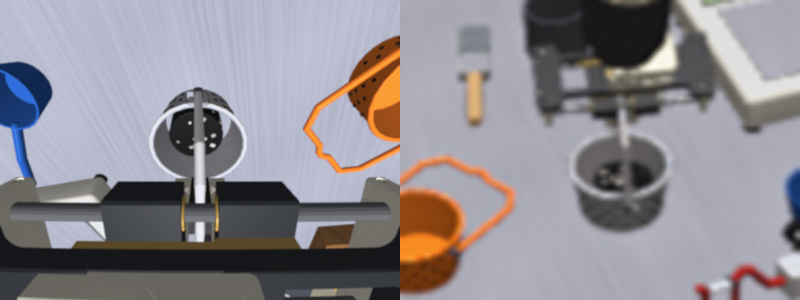

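The bail is upright (wrist view column ~198, side view (625,110–180)) and the pail is standing. I'll lift gently.

To row units: -4.1 cm / 60 = -0.0683, -3.4 cm / 60 = -0.0567.

Call:
send_rows([
  [[-0.0017,0,-0.0042,0,0,0],[-0.0033,0,-0.0083,0,0,0],[-0.0067,0,-0.0167,0,0,0],[-0.01,0,-0.025,0,0,0],[-0.0133,0,-0.0333,0,0,0],[-0.0183,0,-0.045,0,0,0],[-0.0233,0,-0.0567,0,0,0],[-0.0283,0,-0.0683,0,0,0]],
])

```text
clock: 6.2
tool_pos: [0.5415, 0.1751, 0.1992]
orientation: [180.0, 22.0, -102.6]
force: [-0.4, -0.3, -6.1]
opening: 0.0068
gripper_force: 30.0
```

To row units: -8 cm / 60 = -0.1333, -7.4 cm / 60 = -0.1233.

Call:
send_rows([
  [[-0.005,0,-0.0117,0,0,0],[-0.0117,0,-0.0283,0,0,0],[-0.0183,0,-0.0467,0,0,0],[-0.0267,0,-0.0667,0,0,0],[-0.035,0,-0.0867,0,0,0],[-0.0433,0,-0.1067,0,0,0],[-0.05,0,-0.1233,0,0,0],[-0.0533,0,-0.1333,0,0,0]],
])

```text
clock: 6.87
tool_pos: [0.5419, 0.1749, 0.2868]
orientation: [-179.9, 22.1, -102.5]
force: [0.1, 0.4, -6.2]
opening: 0.0069
gripper_force: 30.0
```

```bash
python3 - <<'E'
from h import *
o=ctrl.get_obs();print(o["force"],o["moment"],o["opening"],o["tool_pos"],o["joint_pos"])
s=ctrl.snapshot("wrist");np.savez("pics/w5.npz",**s);v=ctrl.snapshot("side");np.savez("pics/s5.npz",**v)
cv2.imwrite("pics/c5.png",np.hstack([cv2.resize(s["img"][:,:,::-1],(400,300)),cv2.resize(v["img"][110:260,160:360,::-1],(400,300),interpolation=cv2.INTER_CUBIC)]))
# move in front of hook: stand origin (.5045,-.213) yaw 12.1; grasp at stand (-100,-33)
R=Ro.from_euler("z",12.1,degrees=True).as_matrix()
T=tool(R@[-.11,-.033,0]+[.5045,-.213,.305],12.1-90,-22);print(row(T))
E
```

```text
[ 0.08599654  0.42239975 -6.24550491] [-1.99427678  0.27250294 -0.00253742] 0.006944589664388671 [0.54191579 0.17490102 0.28683481] [ 24.80597348   3.78432434  -8.71572754 -19.1935906  -64.89377004
 -31.08456171]
[ 42.23   4.13 -17.26  -9.34   0.06 -22.84]
```

View pics/c5.png

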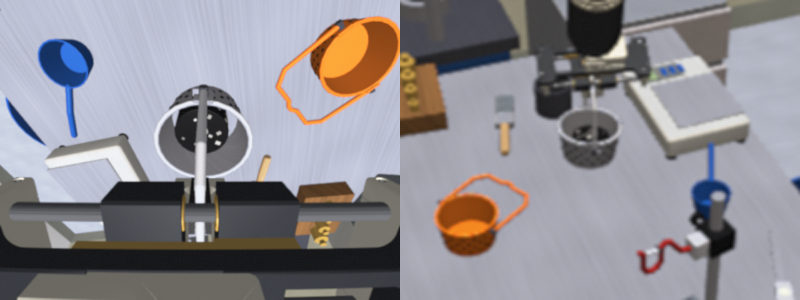

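Both views show the pail hanging nearly level with the core inside. The total load is about 6.2 N. Next I'll carry it to a point in front of the hook.

To row units: 19 cm / 60 = 0.3167, 16.1 cm / 60 = 0.2683, -10.3 degrees / 360 = -0.0286.

Call:
send_rows([
  [[0.01,0.0017,-0.005,-0.0003,0,-0.0008],[0.035,0.0033,-0.015,-0.0014,0,-0.0031],[0.07,0.0067,-0.0283,-0.0025,0,-0.0064],[0.12,0.0117,-0.0483,-0.0044,0,-0.0108],[0.1683,0.0167,-0.0683,-0.0061,0,-0.0153],[0.2183,0.0217,-0.0883,-0.0081,0,-0.0197],[0.2683,0.0267,-0.1083,-0.0097,0,-0.0242],[0.3167,0.0317,-0.1283,-0.0117,0,-0.0286]],
])

```text
clock: 7.63
tool_pos: [0.4771, -0.0227, 0.2841]
orientation: [179.9, 22.0, -91.4]
force: [0.6, -0.3, -6.4]
opening: 0.007
gripper_force: 30.0
```

```bash
python3 - <<'E'
from h import *
R=Ro.from_euler("z",12.1,degrees=True).as_matrix()
T=tool(R@[-.11,-.033,0]+[.5045,-.213,.305],12.1-90,-22);r=row(T);print(r,cmd()[:3,3])
for f in(.5,):print(np.round(r*f,1))
E
```

```text
[ 22.16   6.9   -9.31  -4.95   0.05 -12.51] [ 0.47707541 -0.02272048  0.28414108]
[11.1  3.4 -4.7 -2.5  0.  -6.3]
```

To row units: 22.2 cm / 60 = 0.37, 6.9 cm / 60 = 0.115, -6.9 degrees / 360 = -0.0192.

Call:
send_rows([
  [[0.0483,0.015,-0.02,-0.0017,0,-0.0044],[0.0967,0.03,-0.04,-0.0036,0,-0.0092],[0.1483,0.0467,-0.0617,-0.0056,0,-0.0139],[0.2033,0.0633,-0.085,-0.0075,0,-0.0192],[0.255,0.08,-0.1067,-0.0094,0,-0.0239],[0.3,0.0933,-0.1267,-0.0111,0,-0.0283],[0.34,0.105,-0.1433,-0.0125,0,-0.0319],[0.37,0.115,-0.155,-0.0136,0,-0.0347]],
])

```text
clock: 8.3
tool_pos: [0.4024, -0.2624, 0.287]
orientation: [-179.9, 22.0, -78.0]
force: [0.5, 0.2, -5.7]
opening: 0.0069
gripper_force: 30.0
```

Call:
send_rows([
  [[0,0,0,0,0,0],[0,0,0,0,0,0],[0,0,0,0,0,0],[0,0,0,0,0,0],[0,0,0,0,0,0],[0,0,0,0,0,0]],
])

```text
clock: 8.8
tool_pos: [0.4035, -0.2594, 0.2881]
orientation: [-179.9, 22.0, -77.9]
force: [-0.0, 0.5, -6.5]
opening: 0.007
gripper_force: 30.0
```

```bash
python3 - <<'E'
from h import *
o=ctrl.get_obs();print(o["force"],o["moment"],o["tool_pos"],o["orientation"])
s=ctrl.snapshot("wrist");np.savez("pics/w6.npz",**s);v=ctrl.snapshot("side");np.savez("pics/s6.npz",**v)
cv2.imwrite("pics/c6.png",np.hstack([cv2.resize(s["img"][:,:,::-1],(400,300)),cv2.resize(v["img"][180:300,210:370,::-1],(400,300),interpolation=cv2.INTER_CUBIC)]))
E
```

```text
[-0.01028274  0.49361277 -6.51479275] [-1.98676768 -0.49953037 -0.04667278] [ 0.40349438 -0.25941775  0.2880711 ] [-179.87768783   21.98674022  -77.92708192]
```

View pics/c6.png

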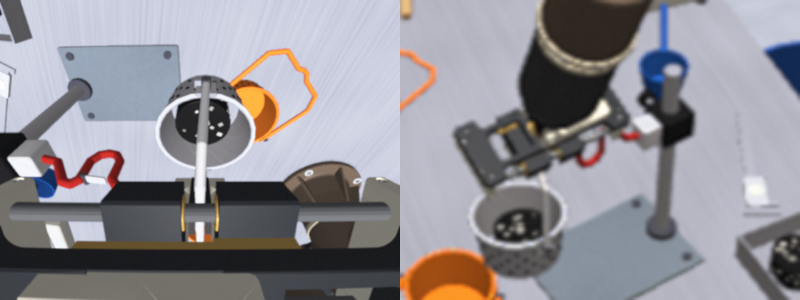

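The wrist view (left) shows the red hook to the left of the bail, spanning (45–122,150–187) in the half-size picture, with the white catch at (95,181). The pail hangs clear in front of it. I'll refine the hook position from the red pixels in the hook plane.

```bash
python3 - <<'E'
from h import *
np.set_printoptions(precision=4,suppress=True)
R=Ro.from_euler("z",12.1,degrees=True).as_matrix();O=np.array([.5045,-.213,0])
w=load("pics/w6.npz");s=load("pics/side0.npz");t=load("pics/top0.npz")
def red(v,b):
    x0,y0,x1,y1=b;im=v["img"][y0:y1,x0:x1].astype(int)
    return np.argwhere((im[...,0]>1.7*im[...,1])&(im[...,0]>80)&(im[...,2]<.7*im[...,0]))[:,::-1]+[x0,y0]
P={"w":(w,red(w,(50,190,185,275))),"s":(s,red(s,(270,220,312,256))),"t":(t,red(t,(330,185,360,230)))}
for dy in(-.006,0,.006):
  for n in("w","s"):
    v,p=P[n];o,d=ray(v,p);o2=(o-O)@R;d2=d@R  # stand frame
    k=(dy-o2[1])/d2[:,1];q=(o2+d2*k[:,None])[:,[0,2]]*1000
    thr=q[(q[:,0]<20)]
    tip=q[q[:,0]<-5];low=thr[thr[:,1].argmin()]
    bk=q[(q[:,0]>5)&(q[:,0]<45)]
    print(dy,n,len(p),"xmin %.1f"%np.percentile(q[:,0],1),"low",low,"tip top",tip[tip[:,1].argmax()],"back top",bk[bk[:,1].argmax()])
# top view: ends at known height z~.26: lateral of red pixels
v,p=P["t"];q=(onz(v,p,.262)-O)@R*1000
for a in range(-40,80,12):
    m=(q[:,0]>=a)&(q[:,0]<a+12)
    if m.any(): print("top x",a,"y mean",q[m,1].mean(),m.sum())
C=cmd();g=C[:3,3]-C[:3,2]*.019;print("grasp stand mm",((g-O)@R)*1000)
# wrist cam check: plate centre
x0,y0=80,55;im=w["img"][y0:180,x0:260].astype(int)
print("wristcam",(w["pose"][:3,3]-O)@R)
E
```

```text
-0.006 w 2160 xmin -27.2 low [ -5.3274 214.6781] tip top [-26.139  272.6134] back top [ 16.48   272.9961]
-0.006 s 86 xmin -27.7 low [  3.1642 218.9396] tip top [-27.7361 275.0318] back top [ 20.7883 275.3218]
0 w 2160 xmin -23.9 low [ -1.1417 207.0538] tip top [-22.7864 267.3082] back top [ 21.5385 267.7062]
0 s 86 xmin -23.7 low [  7.3911 211.5742] tip top [-23.699  268.0108] back top [ 25.1235 268.3026]
0.006 w 2160 xmin -20.6 low [  3.0439 199.4294] tip top [-19.4339 262.0029] back top [ 26.5971 262.4162]
0.006 s 86 xmin -19.6 low [ 11.6181 204.2087] tip top [-19.6618 260.9899] back top [ 29.4586 261.2834]
top x -40 y mean 0.3285672378560599 1
top x -28 y mean 2.0769451274208066 11
top x -16 y mean 9.603026450612278 7
top x -4 y mean 8.720436509118501 4
top x 8 y mean 1.4218498431228932 6
top x 20 y mean 0.15566720652551147 12
top x 32 y mean 2.063638487559021 8
top x 44 y mean 5.077089682832939 11
top x 56 y mean 6.762315227927123 10
grasp stand mm [-108.7097  -31.3067  305.6597]
wristcam [-0.1099 -0.1559  0.4051]
```

To row units: -11 cm / 60 = -0.1833, -10.4 cm / 60 = -0.1733.

Call:
send_rows([
  [[0,-0.0083,0,0,0,0],[0.0017,-0.025,0,0,0,0],[0.0017,-0.0533,0,0,0,0],[0.0033,-0.0867,0,0,0,0],[0.0033,-0.12,0,0,0,0],[0.0033,-0.15,0,0,0,0],[0.0033,-0.1733,0,0,0,0],[0.0033,-0.1833,0,0,0,0]],
])

```text
clock: 9.57
tool_pos: [0.5139, -0.238, 0.2863]
orientation: [-179.9, 22.0, -77.9]
force: [0.6, 1.0, -6.2]
opening: 0.0069
gripper_force: 30.0
```

Call:
send_rows([
  [[0,0,0,0,0,0],[0,0,0,0,0,0],[0,0,0,0,0,0],[0,0,0,0,0,0],[0,0,0,0,0,0],[0,0,0,0,0,0]],
])

```text
clock: 10.07
tool_pos: [0.5108, -0.2392, 0.2876]
orientation: [-179.9, 22.0, -78.0]
force: [0.4, -0.5, -5.4]
opening: 0.0065
gripper_force: 30.0
```

```bash
python3 - <<'E'
from h import *
R=Ro.from_euler("z",12.1,degrees=True).as_matrix();O=np.array([.5045,-.213,0])
o=ctrl.get_obs();C=cmd();g=C[:3,3]-C[:3,2]*.019;print("grasp stand mm",((g-O)@R)*1000,o["force"],o["orientation"])
s=ctrl.snapshot("wrist");np.savez("pics/w7.npz",**s);v=ctrl.snapshot("side");np.savez("pics/s7.npz",**v)
cv2.imwrite("pics/c7.png",np.hstack([s["img"][100:400,60:460,::-1],cv2.resize(v["img"][190:265,250:350,::-1],(400,300),interpolation=cv2.INTER_CUBIC)]))
E
```

```text
grasp stand mm [  0.57856579 -34.0725673  305.21813283] [ 0.44192295 -0.51823787 -5.44218793] [-179.89317093   21.99248081  -78.02318872]
```

View pics/c7.png

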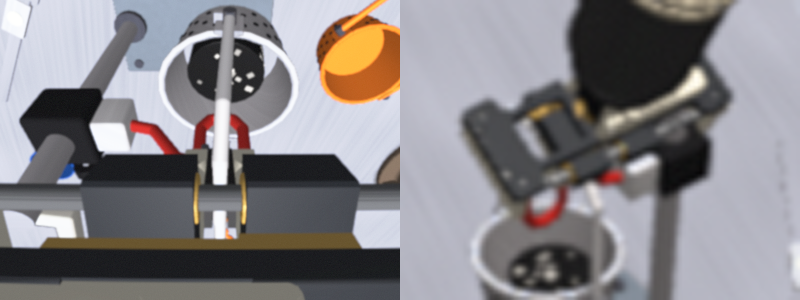

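The wrist crop shows the hook throat centred at column ~222 and the bail arm passing at column ~222, so the bail is centred over the throat. Lowering to just above the catch.

To row units: 3.7 cm / 60 = 0.0617, 1.5 cm / 60 = 0.025.

Call:
send_rows([
  [[0.0017,0,0.005,0,0,0],[0.005,0,0.0133,0,0,0],[0.01,0,0.0233,0,0,0],[0.0133,0,0.0333,0,0,0],[0.0175,0,0.0433,0,0,0],[0.0208,0,0.0517,0,0,0],[0.0233,0,0.0583,0,0,0],[0.025,0,0.0617,0,0,0]],
])

```text
clock: 10.83
tool_pos: [0.511, -0.2389, 0.2463]
orientation: [-180.0, 22.0, -78.0]
force: [1.0, -0.4, -6.4]
opening: 0.0067
gripper_force: 30.0
```

To row units: 0.37 cm / 60 = 0.0062, 0.28 cm / 60 = 0.0047.

Call:
send_rows([
  [[0,0,0,0,0,0],[0.0003,0,0.0008,0,0,0],[0.0007,0,0.0017,0,0,0],[0.001,0,0.0025,0,0,0],[0.0013,0,0.0033,0,0,0],[0.0018,0,0.0047,0,0,0],[0.0025,0,0.0062,0,0,0],[0.0025,0,0.0062,0,0,0]],
])

```text
clock: 11.5
tool_pos: [0.5112, -0.239, 0.2431]
orientation: [-179.9, 22.0, -78.0]
force: [-0.5, 1.1, -5.8]
opening: 0.007
gripper_force: 30.0
```

To row units: 0.37 cm / 60 = 0.0062, 0.28 cm / 60 = 0.0047.

Call:
send_rows([
  [[0.0003,0,0.0008,0,0,0],[0.0007,0,0.0017,0,0,0],[0.001,0,0.0025,0,0,0],[0.0013,0,0.0033,0,0,0],[0.0018,0,0.0047,0,0,0],[0.0025,0,0.0062,0,0,0],[0.0025,0,0.0062,0,0,0],[0.0025,0,0.0062,0,0,0]],
])

```text
clock: 12.17
tool_pos: [0.5111, -0.2389, 0.2393]
orientation: [-179.9, 22.0, -78.0]
force: [-0.5, 1.3, -2.8]
opening: 0.007
gripper_force: 30.0
```

To row units: 0.28 cm / 60 = 0.0047, 0.21 cm / 60 = 0.0035.

Call:
send_rows([
  [[0.0005,0,0.0012,0,0,0],[0.001,0,0.0023,0,0,0],[0.0015,0,0.0035,0,0,0],[0.002,0,0.0047,0,0,0],[0.002,0,0.0047,0,0,0]],
])

```text
clock: 12.58
tool_pos: [0.5111, -0.2389, 0.2361]
orientation: [-179.9, 22.0, -78.0]
force: [-0.0, 2.5, -3.1]
opening: 0.0071
gripper_force: 30.0
```

Call:
send_rows([
  [[0.0005,0,0.0012,0,0,0],[0.001,0,0.0023,0,0,0],[0.0015,0,0.0035,0,0,0],[0.002,0,0.0047,0,0,0],[0.002,0,0.0047,0,0,0]],
])

```text
clock: 13.0
tool_pos: [0.5113, -0.2391, 0.2331]
orientation: [-179.9, 22.0, -78.0]
force: [-1.6, 1.6, -1.6]
opening: 0.0071
gripper_force: 30.0
```

To row units: 0.28 cm / 60 = 0.0047, 0.21 cm / 60 = 0.0035.

Call:
send_rows([
  [[0.0005,0,0.0012,0,0,0],[0.001,0,0.0023,0,0,0],[0.0015,0,0.0035,0,0,0],[0.002,0,0.0047,0,0,0],[0.002,0,0.0047,0,0,0]],
])

```text
clock: 13.42
tool_pos: [0.5112, -0.2393, 0.23]
orientation: [-179.9, 22.0, -78.0]
force: [-1.9, 2.0, -1.4]
opening: 0.007
gripper_force: 30.0
```

To row units: 0.28 cm / 60 = 0.0047, 0.21 cm / 60 = 0.0035.

Call:
send_rows([
  [[0.0005,0,0.0012,0,0,0],[0.001,0,0.0023,0,0,0],[0.0015,0,0.0035,0,0,0],[0.002,0,0.0047,0,0,0],[0.002,0,0.0047,0,0,0]],
])

```text
clock: 13.83
tool_pos: [0.5111, -0.2394, 0.2269]
orientation: [-180.0, 22.0, -78.0]
force: [-1.9, 0.7, -2.0]
opening: 0.007
gripper_force: 30.0
```

```bash
python3 - <<'E'
from h import *
for i in range(4):
    s=ctrl.snapshot("wrist");o=ctrl.get_obs();print(o["force"],o["moment"],o["tool_pos"])
np.savez("pics/w8.npz",**s)
E
```

```text
[-3.00712795  1.56529615 -2.17512092] [-1.26230839  0.32165618  0.3529543 ] [ 0.51109985 -0.23938722  0.2269022 ]
[-1.82392701  1.01845249 -2.29387749] [-1.33306985  0.34347055  0.36908856] [ 0.51108774 -0.23938275  0.22695651]
[-1.75817955 -0.53787045 -2.23536106] [-1.32816393  0.33758876  0.37360028] [ 0.51112988 -0.23938309  0.22698725]
[-2.88546231 -0.03720956 -3.32974123] [-1.31627137  0.35990833  0.36258876] [ 0.51116509 -0.23939426  0.22702783]
```

To row units: 0.37 cm / 60 = 0.0062, 0.28 cm / 60 = 0.0047.

Call:
send_rows([
  [[0.0005,0,0.0012,0,0,0],[0.001,0,0.0023,0,0,0],[0.0015,0,0.0035,0,0,0],[0.002,0,0.0047,0,0,0],[0.0025,0,0.0062,0,0,0],[0.0025,0,0.0062,0,0,0]],
])

```text
clock: 14.53
tool_pos: [0.5112, -0.2393, 0.2228]
orientation: [-180.0, 22.0, -78.0]
force: [-2.7, -0.3, -3.6]
opening: 0.0072
gripper_force: 30.0
```

To row units: 0.37 cm / 60 = 0.0062, 0.28 cm / 60 = 0.0047.

Call:
send_rows([
  [[0.0005,0,0.0012,0,0,0],[0.001,0,0.0023,0,0,0],[0.0015,0,0.0035,0,0,0],[0.002,0,0.0047,0,0,0],[0.0025,0,0.0062,0,0,0],[0.0025,0,0.0062,0,0,0]],
])

```text
clock: 15.03
tool_pos: [0.5112, -0.2393, 0.2189]
orientation: [-179.9, 22.0, -78.0]
force: [-2.1, -0.4, -4.0]
opening: 0.0067
gripper_force: 30.0
```

To row units: 0.28 cm / 60 = 0.0047, 0.21 cm / 60 = 0.0035.

Call:
send_rows([
  [[0.0005,0,0.0012,0,0,0],[0.001,0,0.0023,0,0,0],[0.0015,0,0.0035,0,0,0],[0.002,0,0.0047,0,0,0],[0.002,0,0.0047,0,0,0]],
])

```text
clock: 15.45
tool_pos: [0.511, -0.2394, 0.2161]
orientation: [-180.0, 22.0, -78.0]
force: [-3.6, -0.7, -1.7]
opening: 0.0071
gripper_force: 30.1
```

Call:
send_rows([
  [[0.0005,0,0.0012,0,0,0],[0.001,0,0.0023,0,0,0],[0.0013,0,0.0033,0,0,0],[0.0013,0,0.0033,0,0,0]],
])

```text
clock: 15.78
tool_pos: [0.5109, -0.2394, 0.214]
orientation: [-180.0, 22.0, -78.0]
force: [-5.1, -0.1, -0.2]
opening: 0.0071
gripper_force: 30.2
```

To row units: 0.2 cm / 60 = 0.0033, 0.14 cm / 60 = 0.0023.

Call:
send_rows([
  [[0.0005,0,0.0012,0,0,0],[0.001,0,0.0023,0,0,0],[0.0013,0,0.0033,0,0,0],[0.0013,0,0.0033,0,0,0]],
])

```text
clock: 16.12
tool_pos: [0.5107, -0.2395, 0.212]
orientation: [-180.0, 22.0, -78.0]
force: [-7.0, -1.0, 1.5]
opening: 0.0071
gripper_force: 30.2
```

```bash
python3 - <<'E'
from h import *
F=[]
for i in range(4):
    s=ctrl.snapshot("wrist");o=ctrl.get_obs();F.append(np.r_[o["force"],o["moment"]])
print(np.mean(F,0).round(2),o["tool_pos"]);np.savez("pics/w9.npz",**s)
def red(v,b):
    x0,y0,x1,y1=b;im=v["img"][y0:y1,x0:x1].astype(int)
    return np.argwhere((im[...,0]>1.7*im[...,1])&(im[...,0]>80)&(im[...,2]<.7*im[...,0]))[:,::-1]+[x0,y0]
for f in("w7","w8","w9"):
    s=load(f"pics/{f}.npz");p=red(s,(230,190,330,260));
    if not len(p): print(f,"none");continue
    b=[(y,p[p[:,1]==y][:,0].min(),p[p[:,1]==y][:,0].max()) for y in range(p[:,1].min(),p[:,1].max(),6)]
    print(f,len(p),b)
    r=p[:,1].min()-12; l=s["img"][r,240:330].astype(int).sum(1);print("row",r,l[::3])
E
```

```text
[-6.7  -1.43  0.9  -1.33  1.79  1.07] [ 0.51068424 -0.23947537  0.21207604]
w7 823 [(214, np.int64(272), np.int64(272)), (220, np.int64(262), np.int64(301)), (226, np.int64(256), np.int64(306)), (232, np.int64(255), np.int64(307)), (238, np.int64(255), np.int64(308)), (244, np.int64(230), np.int64(308)), (250, np.int64(230), np.int64(236))]
row 202 [395 401 405 402 412 405 411 412 429 430 420 403 613 726 748 732 650 301
 269 338 405 436 428 419 419 419 415 411 407 398]
w8 none
w9 none
```

Call:
send_rows([
  [[0,0.0017,0,0,0,0],[0,0.0033,0,0,0,0],[0,0.005,0,0,0,0],[0,0.005,0,0,0,0]],
])

```text
clock: 16.65
tool_pos: [0.5083, -0.2399, 0.2112]
orientation: [-179.9, 22.0, -78.0]
force: [-1.7, -1.3, -7.2]
opening: 0.0068
gripper_force: 30.0
```

```bash
python3 - <<'E'
from h import *
F=[]
for i in range(4):
    s=ctrl.snapshot("side");o=ctrl.get_obs();F.append(np.r_[o["force"],o["moment"]])
print(np.mean(F,0).round(2),o["tool_pos"])
R=Ro.from_euler("z",12.1,degrees=True).as_matrix();O=np.array([.5045,-.213,0])
C=cmd();g=C[:3,3]-C[:3,2]*.019;print("grasp stand mm",((g-O)@R)*1000)
E
```

```text
[-2.85 -0.99 -7.59 -2.68  0.4   0.54] [ 0.50831341 -0.23991434  0.21127964]
grasp stand mm [ -1.94102881 -34.2417497  228.89268296]
```

To row units: 0.2 cm / 60 = 0.0033, 0.14 cm / 60 = 0.0023.

Call:
send_rows([
  [[0.0005,0,0.0012,0,0,0],[0.001,0,0.0023,0,0,0],[0.0013,0,0.0033,0,0,0],[0.0013,0,0.0033,0,0,0]],
])

```text
clock: 17.18
tool_pos: [0.509, -0.2398, 0.2097]
orientation: [-179.9, 22.0, -78.0]
force: [-0.8, 0.3, -5.9]
opening: 0.0068
gripper_force: 30.0
```

To row units: 0.2 cm / 60 = 0.0033, 0.14 cm / 60 = 0.0023.

Call:
send_rows([
  [[0.0005,0,0.0012,0,0,0],[0.001,0,0.0023,0,0,0],[0.0013,0,0.0033,0,0,0],[0.0013,0,0.0033,0,0,0]],
])

```text
clock: 17.52
tool_pos: [0.5085, -0.2399, 0.2074]
orientation: [-179.9, 22.0, -78.0]
force: [-0.2, 0.1, -5.5]
opening: 0.0072
gripper_force: 30.0
```

Call:
send_rows([
  [[0.0005,0,0.0012,0,0,0],[0.001,0,0.0023,0,0,0],[0.0013,0,0.0033,0,0,0],[0.0013,0,0.0033,0,0,0]],
])

```text
clock: 17.85
tool_pos: [0.5083, -0.2399, 0.2052]
orientation: [-179.9, 22.0, -78.0]
force: [-0.2, -0.5, -6.4]
opening: 0.007
gripper_force: 30.0
```

To row units: 0.2 cm / 60 = 0.0033, 0.14 cm / 60 = 0.0023.

Call:
send_rows([
  [[0.0005,0,0.0012,0,0,0],[0.001,0,0.0023,0,0,0],[0.0013,0,0.0033,0,0,0],[0.0013,0,0.0033,0,0,0]],
])

```text
clock: 18.18
tool_pos: [0.5084, -0.2399, 0.203]
orientation: [-179.9, 22.0, -78.0]
force: [0.1, -0.2, -5.3]
opening: 0.0065
gripper_force: 30.0
```

Call:
send_rows([
  [[0.0003,0,0.0007,0,0,0],[0.0005,0,0.0012,0,0,0],[0.0007,0,0.0017,0,0,0],[0.0007,0,0.0017,0,0,0]],
])

```text
clock: 18.52
tool_pos: [0.5084, -0.2399, 0.2022]
orientation: [-179.9, 22.0, -78.0]
force: [-0.1, -0.1, -4.3]
opening: 0.007
gripper_force: 30.0
```

To row units: 0.1 cm / 60 = 0.0017, 0.07 cm / 60 = 0.0012.

Call:
send_rows([
  [[0.0003,0,0.0007,0,0,0],[0.0005,0,0.0012,0,0,0],[0.0007,0,0.0017,0,0,0],[0.0007,0,0.0017,0,0,0]],
])

```text
clock: 18.85
tool_pos: [0.5084, -0.2399, 0.2012]
orientation: [-179.9, 22.0, -78.0]
force: [0.0, -0.1, -2.8]
opening: 0.007
gripper_force: 30.0
```

To row units: 0.07 cm / 60 = 0.0012, 0.04 cm / 60 = 0.0007.

Call:
send_rows([
  [[0.0003,0,0.0007,0,0,0],[0.0005,0,0.0012,0,0,0],[0.0005,0,0.0012,0,0,0],[0.0005,0,0.0012,0,0,0]],
])

```text
clock: 19.18
tool_pos: [0.5084, -0.2399, 0.2005]
orientation: [-179.9, 22.0, -78.0]
force: [-0.0, 0.4, -1.1]
opening: 0.0071
gripper_force: 30.0
```

```bash
python3 - <<'E'
from h import *
F=[]
for i in range(5):
    s=ctrl.snapshot("side");o=ctrl.get_obs();F.append(np.r_[o["force"],o["moment"]])
print(np.mean(F,0).round(2),o["tool_pos"])
E
```

```text
[-0.91  0.16 -0.43 -1.13 -0.1   0.1 ] [ 0.50841783 -0.2399366   0.20035681]
```

Call:
send_rows([
  [[0,0,0,0,0,0],[0,0,0,0,0,0],[0,0,0,0,0,0],[0,0,0,0,0,0],[0,0,0,0,0,0],[0,0,0,0,0,0]],
], fingers=0.12)

```text
clock: 19.93
tool_pos: [0.5085, -0.2399, 0.2003]
orientation: [-179.9, 22.0, -78.0]
force: [0.4, 0.5, 0.4]
opening: 0.0102
gripper_force: 0.0
```

Call:
send_rows([
  [[0,0,0,0,0,0],[0,0,0,0,0,0],[0,0,0,0,0,0],[0,0,0,0,0,0],[0,0,0,0,0,0],[0,0,0,0,0,0],[0,0,0,0,0,0],[0,0,0,0,0,0]],
], fingers=0.35)

```text
clock: 20.6
tool_pos: [0.5084, -0.2399, 0.2002]
orientation: [-179.9, 22.0, -78.0]
force: [-0.9, 0.1, -0.4]
opening: 0.0311
gripper_force: 0.0
```

```bash
python3 - <<'E'
from h import *
s0=load("pics/side0.npz")
for i in range(3):
    s=ctrl.snapshot("wrist");o=ctrl.get_obs();print(o["force"].round(1),o["moment"].round(2))
np.savez("pics/w10.npz",**s)
def pail(v):
    im=v["img"].astype(int);m=((im.min(2)>195)).astype(np.uint8)
    k,l,st,c=cv2.connectedComponentsWithStats(m)
    return [(st[i].tolist(),c[i].round(1).tolist()) for i in range(1,k) if st[i,4]>150]
print(pail(s))
E
```

```text
[ 0.1 -0.2  0.3] [-1.17 -0.28  0.03]
[-1.5 -0.2 -0.2] [-1.14 -0.35  0.01]
[0.6 1.1 0.3] [-1.2  -0.28 -0.04]
[([0, 0, 64, 72, 1430], [33.6, 48.8]), ([0, 0, 560, 282, 84062], [279.6, 107.4]), ([465, 107, 95, 109, 5453], [523.9, 153.1]), ([131, 150, 145, 103, 4612], [191.0, 222.4]), ([254, 192, 52, 92, 2079], [280.5, 253.8]), ([258, 311, 40, 28, 768], [277.7, 326.9]), ([455, 325, 31, 21, 208], [468.6, 338.9]), ([90, 330, 19, 18, 235], [99.8, 337.8]), ([437, 405, 29, 9, 182], [448.7, 409.1])]
```

To row units: -7.5 cm / 60 = -0.125, -6 cm / 60 = -0.1.

Call:
send_rows([
  [[0,0,-0.005,0,0,0],[0,0,-0.0133,0,0,0],[0,0,-0.025,0,0,0],[0,0,-0.04,0,0,0],[0,0,-0.0567,0,0,0],[0,0,-0.0767,0,0,0],[0,0,-0.1,0,0,0],[0,0,-0.125,0,0,0]],
])

```text
clock: 21.42
tool_pos: [0.5142, -0.268, 0.2712]
orientation: [-179.9, 22.0, -78.0]
force: [1.2, 0.2, -0.1]
opening: 0.0305
gripper_force: 0.0
```

To row units: -12 cm / 60 = -0.2, -10 cm / 60 = -0.1667.

Call:
send_rows([
  [[0,0,-0.0333,0,0,0],[0,0,-0.0667,0,0,0],[0,0,-0.1167,0,0,0],[0,0,-0.1667,0,0,0],[0,0,-0.2,0,0,0],[0,0,-0.2,0,0,0],[0,0,-0.2,0,0,0],[0,0,-0.2,0,0,0]],
])

```text
clock: 22.08
tool_pos: [0.5232, -0.3115, 0.3811]
orientation: [-179.9, 22.0, -78.0]
force: [0.7, -0.4, -1.2]
opening: 0.0306
gripper_force: 0.0
```

```bash
python3 - <<'E'
from h import *
np.set_printoptions(precision=1,suppress=True)
o=ctrl.get_obs();print(o["force"],o["moment"],o["tool_pos"])
R=Ro.from_euler("z",12.1,degrees=True).as_matrix();O=np.array([.5045,-.213,0])
s=ctrl.snapshot("side");w=ctrl.snapshot("wrist");t=ctrl.snapshot("top")
for n,v in(("s",s),("w",w),("t",t)): np.savez(f"pics/{n}11.npz",**v)
def st(p): return R@np.array(p)+O
# expected pixels: seat bar, pail rim front, bottom, catch mid; red mask of hook in side
for n,v in(("s",s),("w",w),("t",t)): print(n,proj(v,[st([0,0,.226]),st([0,0,.105]),st([0,0,.048]),st([0,0,.258]),st([-.02,0,.267])]))
for v,P in((s,[280,236]),):
    im=v["img"].astype(int);print("crop sum side hook");
    print("r-g",(im[228:250:2,274:308:2,0]-im[228:250:2,274:308:2,1]));print("sum",im[228:250:2,274:308:2].sum(2))
E
```

```text
[ 0.7 -0.4 -1.2] [-1.2 -0.3  0. ] [ 0.5 -0.3  0.4]
s [[285.1 242.7]
 [284.6 268.6]
 [284.4 280. ]
 [285.3 235.4]
 [280.  235.8]]
w [[276.7 221.5]
 [277.3 170.3]
 [277.5 153. ]
 [276.5 239.8]
 [294.5 245.5]]
t [[346.5 215.4]
 [342.3 221.5]
 [340.5 224.1]
 [347.7 213.6]
 [349.6 219.2]]
crop sum side hook
r-g [[  0  -1   0   0   0  -1  -1   4   2  -1  -1  -1  -1   0   2  13   4]
 [ -1   0  -1  -1   0   0   0   1   4   2  -2   2   3   1   0   2  -1]
 [  0  -1  -1  -1  -1  -1  -1   5  23   5   4  23  48   7  11  22   2]
 [ -1   0   3   6   0   0   0   2  38   8   5  19  72  82 123 130  24]
 [  2   3  47 101  28  -2  -1   3  28  16   1   0  12  38  43  25   5]
 [  2  -1  15  69  57   1  -1   9  59  10   0   0   0   0  -1   0   1]
 [  2   0   1  30  41   1   0  29  71  10  -1  -1  -1  -1   0  -1  -1]
 [  2   0   0  28  40  -1   3  83  54   0  -1  -1  -1  -1  -1   0   0]
 [  2   0   1  27  78  42   4  60  12  -1   0  -1  -1   0  -1  -1  -1]
 [  1   0  -1   4  39  85  13   1   0  -1   0   0  -1  -1  -1  -1   0]
 [  1  -1   0   0   3   5   2  -1  -1  -1   0   0  -1   0  -1  -1  -1]]
sum [[564 563 558 555 558 568 530 344 205 190 232 217 197 170 265 240 121]
 [560 564 557 557 558 564 567 476 307 160 141 173 294 403 455 296 560]
 [558 563 560 559 560 560 566 492 343 293 277 261 393 550 472 334 506]
 [559 615 611 552 566 591 635 559 289 310 320 329 201 312 326 285 322]
 [428 478 514 371 487 686 672 512 219 361 445 555 437 305 354 325 319]
 [369 529 452 230 306 542 560 487 199 484 571 574 573 570 564 530 372]
 [388 558 547 295 277 572 574 452 194 492 578 572 569 575 570 566 529]
 [391 553 555 334 291 663 632 334 319 558 572 572 570 569 575 564 559]
 [407 558 553 349 184 428 682 434 481 575 574 572 568 567 566 569 560]
 [409 561 560 510 276 246 547 659 570 569 573 570 569 565 563 569 567]
 [415 563 561 559 531 517 546 670 645 560 570 570 566 565 560 559 565]]
```

The side picture's pixel values show the white catch bar back across the tip–back line (row 236, columns 284–286). The bright bail bar lies under it in the throat (rows 242–244). I'll check that the pail is at rest and the core is in it, then hand in.

Call:
send_rows([
  [[0,0,-0.0167,0,0,0],[0,0,-0.0333,0,0,0],[0,0,-0.0333,0,0,0],[0,0,-0.0333,0,0,0],[0,0,-0.0333,0,0,0],[0,0,-0.0333,0,0,0],[0,0,-0.0333,0,0,0],[0,0,-0.0333,0,0,0]],
])

```text
clock: 22.9
tool_pos: [0.5248, -0.3186, 0.3992]
orientation: [-180.0, 22.0, -78.0]
force: [0.0, -0.2, -0.1]
opening: 0.031
gripper_force: 0.0
```

```bash
python3 - <<'E'
from h import *
a=ctrl.snapshot("side")["img"].astype(int);[ctrl.snapshot("side") for _ in range(4)];v=ctrl.snapshot("side");b=v["img"].astype(int)
d=np.abs(a-b)[225:300,250:320].max(2);print("motion",d.max(),(d>30).sum())
p=proj(v,[(.5045,-.213,.09),(.5045,-.213,.07)]).round().astype(int);print(p)
c,r=p[0];print(b[r-8:r+12:2,c-16:c+17:2].sum(2))
s0=load("pics/side0.npz")["img"].astype(int)
for n,(x,y,w,h) in dict(cores=(285,320,90,85),mould_brush=(200,140,50,50),cal=(335,220,30,48),orange1=(170,192,58,48)).items():
    e=np.abs(s0-b)[y:y+h,x:x+w].max(2);print(n,e.max(),(e>40).sum())
E
```

```text
motion 48 102
[[285 272]
 [284 276]]
[[380 310 320 319 313 303 257 221 204 230 267 289 287 326 434 386 598]
 [326 315 316 317 264 151 107 151 123  93 153 194 261 312 329 298 640]
 [314 313 319 264 126  89 194 388 171  92 161 118 153 309 325 271 567]
 [350 311 305 199 253 114 134 270 312 105  91  95 103 285 314 289 625]
 [492 316 419 249 392 156 308 362 408 108  93  99 105 283 305 386 601]
 [611 490 551 208 125 289 166 266 338 110 140 156 112 292 339 571 522]
 [421 643 577 199  92 187 106  91 102 106 148 160 124 318 574 533 430]
 [252 379 598 510 291 124  94  86 185 285 115 166 309 348 408 350 437]
 [293 195 258 424 526 586 493 450 439 501 551 515 403 350 263 365 440]
 [358 230 230 226 221 291 375 444 471 424 331 272 241 294 350 420 444]]
cores 31 0
mould_brush 32 0
cal 34 0
orange1 35 0
```

Call:
send_rows([
  [[0,0,0,0,0,0],[0,0,0,0,0,0],[0,0,0,0,0,0],[0,0,0,0,0,0],[0,0,0,0,0,0],[0,0,0,0,0,0],[0,0,0,0,0,0],[0,0,0,0,0,0]],
])

```text
clock: 23.87
tool_pos: [0.5249, -0.3188, 0.3996]
orientation: [-179.9, 22.0, -78.0]
force: [-0.5, -0.7, -0.4]
opening: 0.0309
gripper_force: 0.0
```

Call:
send_rows([
  [[0,0,0,0,0,0],[0,0,0,0,0,0],[0,0,0,0,0,0],[0,0,0,0,0,0],[0,0,0,0,0,0],[0,0,0,0,0,0],[0,0,0,0,0,0],[0,0,0,0,0,0]],
])

```text
clock: 24.53
tool_pos: [0.5249, -0.3188, 0.3996]
orientation: [-179.9, 22.0, -78.0]
force: [0.4, -0.2, 0.2]
opening: 0.0307
gripper_force: 0.0
```

Call:
send_rows([
  [[0,0,0,0,0,0],[0,0,0,0,0,0],[0,0,0,0,0,0],[0,0,0,0,0,0],[0,0,0,0,0,0],[0,0,0,0,0,0],[0,0,0,0,0,0],[0,0,0,0,0,0]],
])

```text
clock: 25.2
tool_pos: [0.5249, -0.3188, 0.3996]
orientation: [-179.9, 22.0, -78.0]
force: [1.1, -0.2, -0.5]
opening: 0.0305
gripper_force: 0.0
```

```bash
python3 - <<'E'
from h import *
a=ctrl.snapshot("side")["img"].astype(int);[ctrl.snapshot("side") for _ in range(4)];b=ctrl.snapshot("side")["img"].astype(int)
d=np.abs(a-b)[225:300,250:320].max(2);print("motion",d.max(),(d>30).sum())
print(b[230:250:2,274:300:2].sum(2))
print(ctrl.close_job())
E
```

```text
motion 38 4
[[559 565 558 557 558 564 569 564 541 368 328 301 473]
 [557 564 563 558 560 562 566 502 388 284 353 327 397]
 [559 607 587 552 563 592 638 561 270 441 555 407 202]
 [463 501 528 373 487 685 672 515 214 476 572 570 436]
 [372 508 418 237 307 543 560 487 197 485 575 574 575]
 [391 558 536 301 252 546 571 454 195 491 574 572 572]
 [395 554 556 335 278 658 630 334 319 557 573 572 571]
 [413 558 554 350 186 428 677 424 484 575 573 573 569]
 [413 563 563 510 278 247 536 653 574 569 576 570 569]
 [413 562 563 560 532 520 542 664 654 570 570 571 566]]
the job is handed in; nothing more can be done
None
```

The job is handed in: the pail hangs free on the red hook with the core inside and, by the side camera's pixels, the catch shut above the bail. It took about 26 s, and the hook load peaked near 10 N at the readings I took (rated 12 N) when the bail briefly jammed in the catch. The cores, mould, brush, caliper and one orange pail had not moved; I did not check the dipper or the other orange pail.

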